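# Set up the bench shaker for a vibration test

### The job

Get the bench shaker ready to run: first turn the red isolator handle off, then, in either order, stand every heat sink that is on the bench flat in the shaker's aluminium tray, fins up, beside one another, and throw the speed lever into the notch marked by the green dot. Only then knock the brass locking pin down with the mallet, not with the gripper, until it snaps home, put the mallet back on its black rubber pad, and last of all turn the isolator on again. Never move the lever while the isolator is on, and leave the bottle, the solder reel and the block of tips where they stand.

Things in the scene. Friction and masses are not known exactly. Their poses are not given: they have to be found in the camera images.
- shaker: Fixed grey shaker deck, 255 x 240 mm, top 30 mm above the bench, turned by some yaw. Origin: on the bench under the deck's middle; x points away from the robot to the side with the tray, y to the left. The tray takes the far part; the lever is at the near left; the locking pin, in a dark conical boss 9 mm high, at the near right (60 mm towards -x and 80 mm towards -y of the origin).
- tray_floor (a point): Centre of the aluminium tray's inner floor (33 mm above the bench). Axes as the shaker's. Inside the tray measures 94 mm along x and 214 mm along y; its walls are 3 mm thick and rise 15 mm above the inner floor.
- lever_pivot (a point): Point on the deck's top, on the vertical axis about which the speed lever turns.
- lever_handle (a point): Middle of the straight upper part of the lever's upright black handle, 70 mm from the pivot axis, 42 mm above the deck's top (72 mm above the bench). The handle is round, 20 mm across there, and ends 15 mm above this point and 26 mm below it on the flat steel lever arm. It is easily gripped or pushed from above.
- lever_index (a point): Point on the lever's line 113 mm from the pivot, just past its sprung steel nose: it lies over a dot's centre when the lever is in that dot's notch.
- speed_lever (a joint): Angle of the speed lever (rad), growing anticlockwise seen from above. A sprung nose falls into notches between the scallops of the steel quadrant: at 0 (parked, at the left end, no dot; the lever always starts here), 0.32, 0.64 and 0.96; stops lie 0.03 beyond the end notches. It falls into the nearest notch when let go; about 5 N at the handle carries it from one notch to the next.
- green_dot: Thin green disc, 16 mm across, on the quadrant's top (41 mm above the bench) at one of the three running notches (which one differs from start to start), 113 mm from the pivot. Origin at its centre. Fixed. Like dots in blue and orange mark the other two running notches.
- lock_pin (a joint): Travel of the brass locking pin downward (m): 0 up, 0.012 home. Over-centre spring: up to about 7 N resist over the first 6 mm, then it snaps home by itself and stays.
- pin_cap: The pin's brass cap, a disc 21 mm across and 12.5 mm thick. Origin at the centre of its underside. The gripper must not touch it.
- pin_top (a point): Centre of the cap's flat top: 59 mm above the bench when up, 47 mm when home (the boss below it is 39 mm high).
- isolator: Fixed grey switch box, 90 x 90 mm, 37 mm high with its yellow disc. Origin on the bench under its middle. A white tick on the disc, towards -x of this frame, marks off; a red tick, 60 degrees clockwise of it, marks on.
- handle_grip (a point): Middle of the red bar grip on top of the isolator, on its vertical axis, 59 mm above the bench. The bar is 56 mm long, 14 mm thick and 26 mm high, its top 71 mm above the bench. A white line on one end of the bar points at the tick that is set: at joint value a the bar lies along the isolator's x axis turned clockwise by a.
- isolator_handle (a joint): Angle of the isolator handle (rad), growing clockwise seen from above: 0 off, 1.047 on; a spring holds it against a stop at either. It starts on. About 0.2 N m carries it half way, then it snaps over.
- mallet: Loose assembly mallet, 0.26 kg: a cube head of 48 mm, white with a blue band round its middle, and a square wooden handle, 18 mm thick. Origin: centre of the head; the handle runs along +x of this frame to 150 mm; hold it about 50 mm from the head's centre. It stands stably on any of the four sides of its head with the handle level, and any of them may strike. At the start it so stands on its pad.
- mallet_end (a point): Point in the handle 145 mm from the head's centre, 5 mm before the handle's end.
- mallet_pad: Fixed black rubber pad 230 x 110 mm, 4 mm thick. Origin on the bench under its middle, x along the long side.
- heat_sink_1: Loose finned aluminium heat sink, 36 mm (x) by 40 mm (y), 22 mm high, 45 g, fins up. Origin at the centre of its underside. Two to four of the four are there. Start in a row near the worktop's front edge; beyond them, from x = 0.49 m on and y = 0.10 to 0.25 m, is a microscope's base, 13 mm high, and its screen hangs over x = 0.55 to 0.69 m, y = 0 to 0.21 m, z = 0.26 to 0.41 m.
- heat_sink_2: Loose finned aluminium heat sink, 36 mm (x) by 40 mm (y), 22 mm high, 45 g, fins up. Origin at the centre of its underside. Two to four of the four are there. Start in a row near the worktop's front edge; beyond them, from x = 0.49 m on and y = 0.10 to 0.25 m, is a microscope's base, 13 mm high, and its screen hangs over x = 0.55 to 0.69 m, y = 0 to 0.21 m, z = 0.26 to 0.41 m.
- heat_sink_3: Loose finned aluminium heat sink, 36 mm (x) by 40 mm (y), 22 mm high, 45 g, fins up. Origin at the centre of its underside. Two to four of the four are there. Start in a row near the worktop's front edge; beyond them, from x = 0.49 m on and y = 0.10 to 0.25 m, is a microscope's base, 13 mm high, and its screen hangs over x = 0.55 to 0.69 m, y = 0 to 0.21 m, z = 0.26 to 0.41 m.
- heat_sink_4: Loose finned aluminium heat sink, 36 mm (x) by 40 mm (y), 22 mm high, 45 g, fins up. Origin at the centre of its underside. Two to four of the four are there. Start in a row near the worktop's front edge; beyond them, from x = 0.49 m on and y = 0.10 to 0.25 m, is a microscope's base, 13 mm high, and its screen hangs over x = 0.55 to 0.69 m, y = 0 to 0.21 m, z = 0.26 to 0.41 m.
- blue_bottle: Blue dispenser bottle, 66 x 66 x 112 mm, a bystander. Origin at its underside.
- solder_reel: Small green reel of solder, 68 x 56 x 57 mm, a bystander. Origin at its underside.
- tip_block: Black block with soldering tips, 51 x 51 x 98 mm, a bystander. Origin at its underside.
Mind the look-alikes: they are no part of the job. What is shaped like the heat_sink_3 but blue or brown is not meant.

How it is judged:
By the outcome, as a careful person would: the job done as asked, in the order asked, and still so for the second after the job is handed in, with the robot touching nothing.
Of heat_sink_1, heat_sink_2, heat_sink_3, heat_sink_4 only 2 to 4 are there at a start; the rules pass over those that are not, and their reading is None.
At some moment in a run one of heat_sink_1, heat_sink_2, heat_sink_3, heat_sink_4, mallet may be knocked a few centimetres aside while the robot is not near it.
Once in a run the grip may slacken for a moment while it holds something.
It also fails if it takes over 210 s, if anything falls off the work surface, if the arm or the gripper's body presses on something with over 40 N, if the wrist force passes 120 N, or if a joint passes its speed limit or range.

### The arm

A 7-joint arm with a two-finger parallel gripper is mounted at the origin on a cart in front of the work surface, level with it; the furniture and walls round the work are solid. World frame = base frame: x ahead of the robot, y to its left, z up, the work surface at z = 0. Lengths are in m, angles in rad, forces in N, time in s.
With the tool pointing down it reaches from about 0.35 to 0.9 m from the base axis. Payload 8.1 kg.
Tool frame: the origin (TCP) lies at the very end of the fingers, on their centre line; the grasp point (between the pads) lies 19 mm behind it (arm.tcp_to_grasp is the z of the grasp point in the tool frame, in m); z points along the fingers, y is the line along which they close (so a half turn about z gives the same grasp; the last joint's range is limited). The gripper opens to 92 mm and grips with 3 to 60 N. Pads are 19 mm wide; open, the fingers measure 130 mm over their backs; the gripper's body (75 mm by 190 mm) begins 47 mm behind the grasp point.
Start: joints at [1.234, 0.434, 0.025, 1.573, -0.012, 1.134, -0.075], TCP at [0.145, -0.608, 0.227] pointing down, gripper open.
Joint ranges: [-2.62, 2.62], [-0.44, 2.09], [-1.27, 1.32], [0.08, 2.57], [-1.32, 4.46], [0.12, 2], [-2.74, 2.74]. Speed limits (rad/s): [2.22, 2.22, 3.01, 3.01, 3.14, 3.14, 3.14].

### API

Orientations are given as a rotation vector (axis times angle).
In Python, from cell import readout, vision, sign_off, arm gives the robot as it stands. The module is installed in compiled form; this text tells all that it offers.
- The arm moves only by the shell command python3 -m creep 'ROWS' [FORCE]. ROWS is JSON, a list of rows, each a list of 5 numbers: the shift along the tool's x, y, z in units of 4 cm (1.0 is 4 cm), then the turn about the tool's z in units of 4 degrees (1.0 is 4 degrees), then the opening, from 0 (shut) to 1 (fully open). A call has 1 to 12 rows; each row shifts and turns the commanded pose from where the row before left it, along the tool's axes as they then stand; what a row does not reach is not made up. A row lasts 1/8 s, in which the tool goes at most 62.5 mm and 10.7 degrees, less where a joint would pass 70% of its speed; a pose out of reach is approached as far as the arm can. A call with a number of a shift or a turn outside -1 to 1 is refused whole. A call with a gripper value outside its range is refused whole. The fingers move at their own pace and stop on an object; FORCE is the grip in N (left out, the last holds). Time passes only in rows, so rows that do not move let the fingers close. It gives the time, the measured TCP pose, the force, the opening and the grip force at its end, in the units of the state.
- readout.observe(): the state, without advancing time (a new reading comes with each control period).
- vision.get_image(name): name is "scene" or "top" or "wrist"; returns a dict with "pixels" (480x640x3 uint8, blue, green, red), "z_map" (480x640 float32, m along the optical axis (not along the pixel's ray), 0 where there is no reading), "camera_matrix" (3x3 intrinsics, pixels), "k1" (the pictures are not rectified: a ray, as slopes to the right and down, at radius r is drawn at 1 + k1 r^2 times it, then the intrinsics apply), "position" and "rotation" of the camera in the world. Camera axes: x right, y up, looking along -z (the intrinsics and any distortion apply to the point x, -y, -z); pixel columns grow to the right and rows downward; lengths in m; the calibration is good to about 2 mm. A picture is of the moment at which its call begins.
- sign_off(): hands the job in; it is judged then, once.
The state is a dict: "clock": time; "joints": joint angles; "dq": joint speeds; "joint_efforts": joint torques, N m; "position": TCP position; "ee_rot": TCP orientation; "force": force on the tool from outside, world axes, zero at the start; "ft_torque": the same for the moment, N m; "width": opening from 0.0 (shut) to 1.0 (fully open); "gripper_force": force on a finger pad.
Only numpy, scipy, OpenCV 4.12 (cv2) and the standard library are available. Lean on these libraries where they do the work, as an engineer would, in place of code of your own. Each camera call takes 0.05 s, during which the arm holds its last target. There are 200 camera calls.

## Working session

There is one attempt and no reset: what is moved stays moved. The work goes in short steps, Python scripts to look and compute and a shell command to move; the robot and the scene stay as the last step left them, time stands still between calls to the robot, and variables do not carry over. Pictures are saved under pics/ and viewed, at most 14 in all, crops included, and the job is handed in when it is done.

```bash
mkdir -p pics; cat > h.py <<'E'
import numpy as np, cv2
from scipy.spatial.transform import Rotation as R
from cell import readout, vision, sign_off, arm
def shot(n, save=None):
    d=vision.get_image(n)
    if save: cv2.imwrite('pics/'+save, d['pixels'])
    return d
def ray(d,u,v):
    K=np.array(d['camera_matrix']); k=float(d['k1'])
    dist=np.array([k,0,0,0],float)
    p=cv2.undistortPoints(np.array([[[u,v]]],float),K,dist)[0,0]
    rot=np.array(d['rotation'],float)
    M=rot if rot.shape==(3,3) else R.from_rotvec(rot).as_matrix()
    return np.array(d['position'],float), M@np.array([p[0],-p[1],-1.0])
def onz(d,u,v,z):
    o,r=ray(d,u,v); return o+r*(z-o[2])/r[2]
def pt(d,u,v):
    o,r=ray(d,u,v); return o+r*float(np.median([x for x in d['z_map'][int(v)-1:int(v)+2,int(u)-1:int(u)+2].ravel() if x>0] or [0]))
def proj(d,P):
    rot=np.array(d['rotation'],float); M=rot if rot.shape==(3,3) else R.from_rotvec(rot).as_matrix()
    c=M.T@(np.array(P)-np.array(d['position'])); x=c[0]/-c[2]; y=-c[1]/-c[2]
    f=1+float(d['k1'])*(x*x+y*y); K=np.array(d['camera_matrix'])
    return K[0,0]*x*f+K[0,2],K[1,1]*y*f+K[1,2]
def st():
    s=readout.observe(); T=R.from_rotvec(s['ee_rot']).as_matrix()
    print('t',round(s['clock'],2),'p',np.round(s['position'],4),'toolx',np.round(T[:,0],3),'tooly',np.round(T[:,1],3),'tz',np.round(T[:,2],3),'q7',round(s['joints'][6],2),'w',round(s['width'],3),'gf',round(s['gripper_force'],1),'F',np.round(s['force'],1))
    return s,T
def go(x,y,z,yaw=None):
    """print total shifts in units for current tool axes; yaw=desired angle of tool y axis (mod pi)"""
    s,T=st(); d=T.T@(np.array([x,y,z])-s['position'])/0.04
    print('shift units xyz',np.round(d,2))
    if yaw is not None:
        cur=np.arctan2(T[1,1],T[0,1]); dy=(yaw-cur+np.pi/2)%np.pi-np.pi/2
        print('turn units (tool z down => minus)',round(-np.degrees(dy)/4,2))
E
python3 - <<'E'
from h import *
s,T=st(); print(arm.tcp_to_grasp)
for n in('top','scene'):
    d=shot(n,n+'0.png'); print(n,d['position'],np.array(d['rotation']).round(3).tolist(),d['camera_matrix'],d['k1'])
E
```

```text
t 0.0 p [ 0.1446 -0.6075  0.2259] toolx [ 0.973  0.232 -0.   ] tooly [ 0.232 -0.973 -0.002] tz [-0.001  0.001 -1.   ] q7 -0.08 w 1.003 gf 0.0 F [-0.7 -0.5 -0.3]
-0.0188
top [ 0.51615555 -0.0275306   1.19616813] [0.067, -0.06, -1.556] [[433.88801145   0.         313.70084498]
 [  0.         433.88801145 244.32266165]
 [  0.           0.           1.        ]] 0.031192446148536706
scene [ 0.15339802 -0.86606822  1.22816998] [0.669, -0.152, -0.475] [[455.8760368    0.         317.42140929]
 [  0.         455.8760368  248.58019442]
 [  0.           0.           1.        ]] 0.00045464161280294786
```

View pics/top0.png

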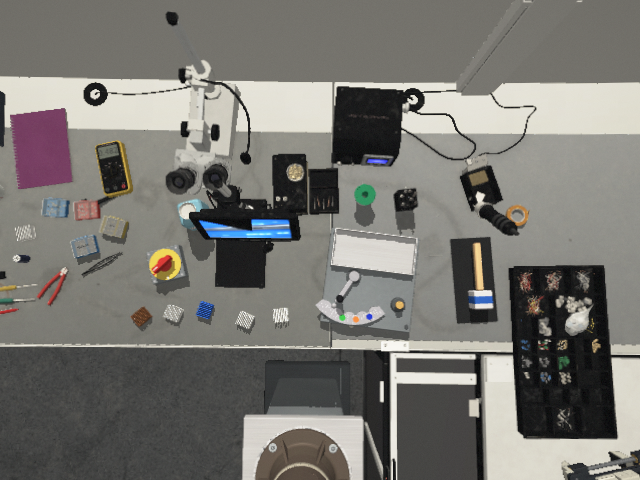

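View pics/scene0.png

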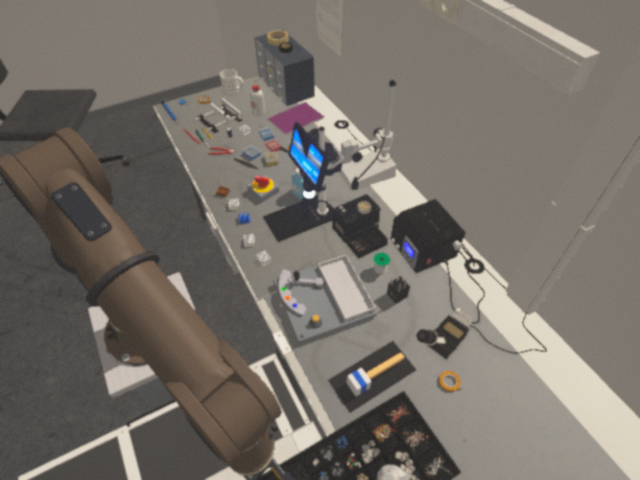

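The top view shows silver sinks at about (173,313), (245,320) and (281,316). Brown (142,316) and blue (205,311) are look-alikes, and a silver item at (25,233) is far off the row. The shaker is at (370,280), the isolator at (165,264), and the mallet head at (481,299). Next I'll check the sinks and shaker in a close crop.

```bash
python3 - <<'E'
from h import *
d=shot('top'); im=d['pixels']
a=cv2.resize(im[225:345,120:320],(800,480),interpolation=cv2.INTER_CUBIC)
b=cv2.resize(im[205:265,0:60],(120,120),interpolation=cv2.INTER_CUBIC)
c=cv2.resize(im[225:340,310:510],(800,460),interpolation=cv2.INTER_CUBIC)
cv2.imwrite('pics/a.png',a)
cv2.imwrite('pics/c.png',c); 
for n,(u,v,z) in dict(sinkA=(173,313,.022),sinkB=(245,320,.022),sinkC=(281,316,.022),far=(25,233,.022),pin=(399,304,.059),green=(346,319,.041),orange=(356,320,.041),blue=(369,317,.041),lev=(354,276,.087),piv=(340,298,.04),iso=(165,264,.06),head=(481,299,.052),hend=(477,245,.037)).items():
    print(n,onz(d,u,v,z).round(3),pt(d,u,v).round(3))
E
```

```text
sinkA [0.422 0.352 0.022] [0.422 0.352 0.021]
sinkB [0.406 0.159 0.022] [0.405 0.159 0.02 ]
sinkC [0.417 0.063 0.022] [0.416 0.064 0.008]
far [0.631 0.755 0.022] [0.631 0.756 0.021]
pin [ 0.456 -0.246  0.059] [ 0.456 -0.246  0.059]
green [ 0.414 -0.11   0.041] [ 0.414 -0.11   0.041]
orange [ 0.412 -0.136  0.041] [ 0.412 -0.136  0.043]
blue [ 0.42  -0.17   0.041] [ 0.42  -0.17   0.044]
lev [ 0.526 -0.126  0.087] [ 0.527 -0.129  0.049]
piv [ 0.468 -0.094  0.04 ] [ 0.47  -0.091  0.086]
iso [0.551 0.365 0.06 ] [0.551 0.365 0.061]
head [ 0.472 -0.459  0.052] [ 0.472 -0.459  0.052]
hend [ 0.614 -0.457  0.037] [ 0.614 -0.457  0.038]
```

View pics/a.png

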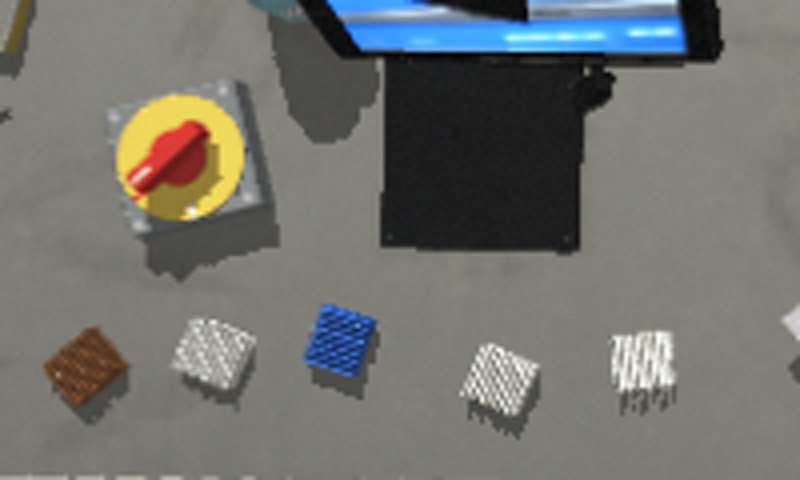

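View pics/c.png

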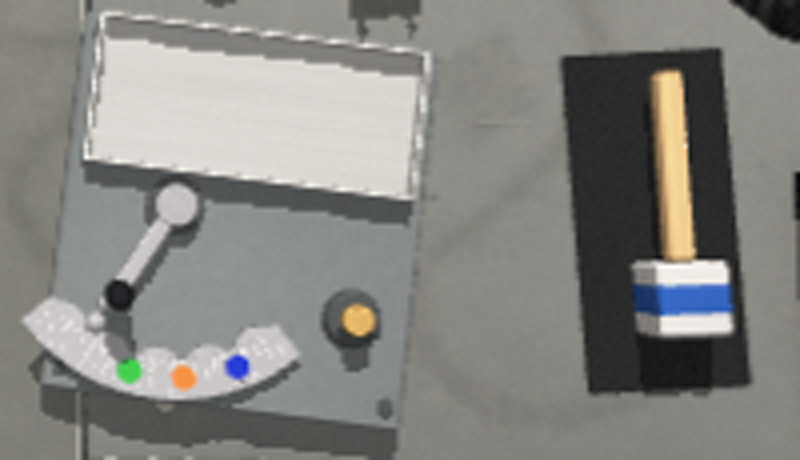

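The crop a.png confirms three silver sinks at crop (213,353), (500,380) and (643,360). The brown (86,366) and blue (340,340) ones are look-alikes, and the far silver one at (25,233) is outside the row and out of reach, so it's not meant. The red bar's white end points to the lower left at (140,180). In c.png the green dot is at (130,371), the first running notch; the pin is at (358,320) and the lever handle at (120,293).

Before moving, I'll rise and turn the tool to x = world +y, y = world +x.

```bash
python3 -m creep '[[0,0,-0.3,-1,1],[0,0,-0.6,-1,1],[0,0,-0.6,-1,1],[0,0,-0.4,-1,1],[0,0,0,-1,1],[0,0,0,-1,1],[0,0,0,-1,1],[0,0,0,-1,1],[0,0,0,-1,1],[0,0,0,-1,1],[0,0,0,-1,1],[0,0,0,-1,1]]' 20
python3 -m creep '[[0,0,0,-1,1],[0,0,0,-1,1],[0,0,0,-1,1],[0,0,0,-1,1],[0,0,0,-1,1],[0,0,0,-1,1],[0,0,0,-1,1],[0,0,0,-0.15,1]]'
python3 - <<'E'
from h import *
go(.42,-.3,.3)
d=shot('top')
P=lambda u,v,z: onz(d,310+u/4-.375,225+v/4-.375,z)[:2]
c=[P(100,15,.048),P(430,52,.048),P(408,200,.048),P(85,160,.048)]
c=np.array(c); print('tray corners',c.round(3).tolist(),'ctr',c.mean(0).round(3))
for a,b in((1,0),(2,3),(2,1),(3,0)): v=c[a]-c[b]; print(np.linalg.norm(v).round(3),np.degrees(np.arctan2(*v[::-1])).round(1))
for n,u,v,z in(('green',130,371,.041),('orange',184,377,.041),('blue',237,366,.041),('pin',358,320,.059),('handle',120,293,.087),('head',683,298,.052),('hend',668,75,.037)): print(n,P(u,v,z).round(4))
E
```

```text
clock: 1.65
position: [0.1447, -0.6078, 0.3023]
ee_rot: [-2.699, -1.606, -0.0]
force: [0.3, 0.5, -1.0]
width: 1.002
gripper_force: 0.0
clock: 2.65
position: [0.1446, -0.6079, 0.3024]
ee_rot: [-2.221, -2.221, -0.0]
force: [-0.6, 0.1, 0.1]
width: 0.998
gripper_force: 0.0
t 2.65 p [ 0.1446 -0.6079  0.3024] toolx [0.    1.    0.001] tooly [ 1. -0. -0.] tz [-0.     0.001 -1.   ] q7 1.17 w 0.998 gf 0.0 F [-0.6  0.1  0.1]
shift units xyz [7.7  6.88 0.06]
tray corners [[0.652, -0.077], [0.631, -0.296], [0.533, -0.281], [0.556, -0.068]] ctr [ 0.593 -0.181]
0.22 -95.7
0.214 -96.2
0.099 171.3
0.097 174.7
green [ 0.4178 -0.0995]
orange [ 0.4144 -0.135 ]
blue [ 0.4221 -0.1698]
pin [ 0.4543 -0.2458]
handle [ 0.4705 -0.0899]
head [ 0.4716 -0.4578]
hend [ 0.6184 -0.4562]
```

```bash
python3 -m creep '[[0.5,0.45,0,0,1],[0.9,0.8,0,0,1],[0.9,0.8,0,0,1],[0.9,0.8,0,0,1],[0.9,0.8,0,0,1],[0.9,0.8,0,0,1],[0.9,0.8,0,0,1],[0.9,0.8,0,0,1],[0.9,0.75,0,0,1]]'
python3 -m creep '[[1,0,0,0,1],[1,0,0,0,1],[1,0,0,0,1],[1,0,0,0,1],[1,0,0,0,1],[1,0,0,0,1],[1,0,0,0,1],[1,0,0,0,1],[1,0,0,0,1],[1,0,0,0,1],[1,0,0,0,1],[1,0,0,0,1]]'
python3 -m creep '[[0.9,0.4,0.2,0,1],[0.9,0.4,0.3,0,1],[0.9,0.4,0.3,0,1],[0.9,0.4,0.3,0,1],[0.5,0.2,0.2,0,1],[0,0,0,0,1]]'
python3 - <<'E'
from h import *
go(.551,.365,.2)
d=shot('wrist','w1.png'); print(d['position'])
E
```

```text
clock: 3.82
position: [0.4177, -0.2988, 0.3028]
ee_rot: [2.223, 2.219, -0.0]
force: [0.3, -0.5, 0.3]
width: 1.003
gripper_force: 0.0
clock: 5.32
position: [0.4168, 0.1811, 0.3028]
ee_rot: [2.223, 2.219, 0.0]
force: [0.9, 0.8, -0.3]
width: 1.001
gripper_force: 0.0
clock: 6.08
position: [0.4884, 0.3451, 0.2496]
ee_rot: [-2.22, -2.221, 0.002]
force: [-0.4, -0.3, 0.2]
width: 1.002
gripper_force: 0.0
t 6.08 p [0.4884 0.3451 0.2496] toolx [-0.  1. -0.] tooly [ 1.     0.    -0.002] tz [-0.002 -0.    -1.   ] q7 -1.03 w 1.002 gf 0.0 F [-0.4 -0.3  0.2]
shift units xyz [0.5  1.57 1.24]
[0.4883292  0.43012276 0.4068114 ]
```

View pics/w1.png

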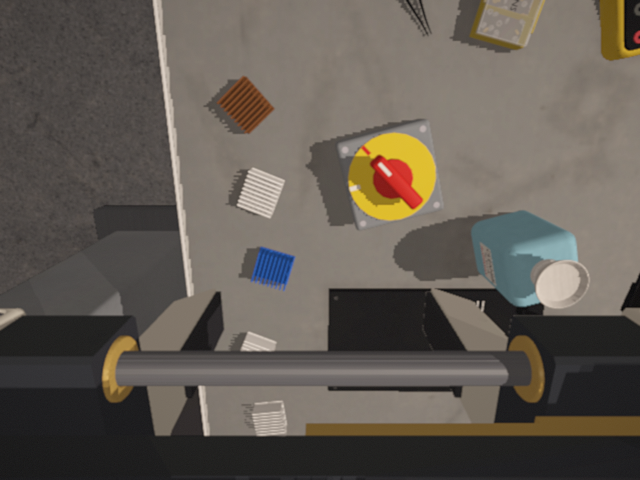

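The wrist view shows the red bar from its white end (378,160) to (416,200), the disc centre near (392,178), the white tick at (353,188) and the red tick at (366,151). The bottle is at (525,255), clear of the box.

```bash
python3 - <<'E'
from h import *
d=shot('wrist'); im=d['pixels'].astype(int); h=cv2.cvtColor(d['pixels'],cv2.COLOR_BGR2HSV)
y=((h[...,0]>20)&(h[...,0]<34)&(h[...,1]>150)); y[:110]=0;y[240:]=0;y[:,:330]=0;y[:,460:]=0
c,_=cv2.findContours(y.astype('uint8'),cv2.RETR_EXTERNAL,cv2.CHAIN_APPROX_NONE); c=max(c,key=cv2.contourArea)
e=cv2.fitEllipse(c); print('disc',e[0],onz(d,*e[0],.037).round(4))
C=onz(d,*e[0],.037)
for n,(u,v,z) in dict(white=(353,188,.037),red=(366,151,.037),barW=(378,160,.071),barE=(416,202,.071),bot=(560,283,.112)).items():
    p=onz(d,u,v,z); print(n,p.round(3),pt(d,u,v).round(3),'ang',np.degrees(np.arctan2(*(p-C)[1::-1])).round(1))
go(C[0],C[1],.12,np.radians(43))
E
```

```text
disc (392.1874084472656, 175.0258331298828) [0.554 0.376 0.037]
white [0.517 0.364 0.037] [0.517 0.363 0.036] ang -161.4
red [0.528 0.398 0.037] [0.528 0.398 0.036] ang 139.0
barW [0.535 0.394 0.071] [0.535 0.394 0.069] ang 136.9
barE [0.57  0.357 0.071] [0.571 0.357 0.07 ] ang -49.1
bot [0.685 0.298 0.112] [0.689 0.295 0.107] ang -30.9
t 6.17 p [0.4887 0.3435 0.2506] toolx [ 0.001  1.    -0.001] tooly [ 1.    -0.001 -0.   ] tz [-0.    -0.001 -1.   ] q7 -1.03 w 0.998 gf 0.0 F [ 0.5 -0.1 -0.2]
shift units xyz [0.82 1.63 3.26]
turn units (tool z down => minus) -10.76
```

```bash
python3 -m creep '[[0.4,0.8,0,0,1],[0.4,0.8,0,0,1],[0,0,0.2,-1,1],[0,0,0.3,-1,1],[0,0,0.3,-1,1],[0,0,0.3,-1,1],[0,0,0.3,-1,1],[0,0,0.3,-1,1],[0,0,0.3,-1,1],[0,0,0.3,-1,1],[0,0,0.3,-1,1],[0,0,0.3,-1,1]]'
python3 -m creep '[[0,0,0.3,-1,1],[0,0,0.3,-0.25,1],[0,0,0,0,1]]'
python3 - <<'E'
from h import *
go(.5535,.376,.046,np.radians(45))
E
```

```text
clock: 7.68
position: [0.5535, 0.3744, 0.1352]
ee_rot: [1.327, 2.846, 0.0]
force: [0.8, 0.3, 0.0]
width: 1.001
gripper_force: 0.0
clock: 8.05
position: [0.5529, 0.3746, 0.1101]
ee_rot: [-1.205, -2.901, 0.002]
force: [-0.2, 1.3, 0.8]
width: 0.999
gripper_force: 0.0
t 8.05 p [0.5529 0.3746 0.1101] toolx [-0.705  0.709 -0.   ] tooly [ 0.709  0.705 -0.001] tz [-0.001 -0.001 -1.   ] q7 -0.39 w 0.999 gf 0.0 F [-0.2  1.3  0.8]
shift units xyz [0.02 0.04 1.6 ]
turn units (tool z down => minus) -0.03
```

```bash
python3 -m creep '[[0,0,0.4,0,1],[0,0,0.4,0,1],[0,0,0.4,0,1],[0,0,0.3,0,1],[0,0,0.1,0,1],[0,0,0,0,0],[0,0,0,0,0],[0,0,0,0,0],[0,0,0,0,0],[0,0,0,0,0],[0,0,0,0,0],[0,0,0,0,0]]' 30
python3 -m creep '[[0,0,0,-1,0],[0,0,0,-1,0],[0,0,0,-1,0],[0,0,0,-1,0],[0,0,0,-1,0],[0,0,0,-1,0],[0,0,0,-1,0],[0,0,0,-1,0],[0,0,0,-1,0],[0,0,0,-1,0],[0,0,0,-1,0],[0,0,0,-1,0]]'
python3 -m creep '[[0,0,0,-1,0],[0,0,0,-1,0],[0,0,0,-0.9,0],[0,0,0,0,0]]'
python3 - <<'E'
from h import *
s,T=st(); print(s['ft_torque'])
E
```

```text
clock: 9.55
position: [0.5529, 0.3759, 0.0467]
ee_rot: [-1.202, -2.902, 0.0]
force: [0.1, -0.4, 0.6]
width: 0.288
gripper_force: 0.0
clock: 11.05
position: [0.5519, 0.3736, 0.0467]
ee_rot: [0.085, -3.138, 0.007]
force: [-5.5, -8.5, 9.0]
width: 0.15
gripper_force: 29.9
clock: 11.55
position: [0.552, 0.3733, 0.0467]
ee_rot: [0.4, -3.114, 0.008]
force: [-5.7, -11.0, 9.9]
width: 0.154
gripper_force: 30.0
t 11.55 p [0.552  0.3733 0.0467] toolx [-0.968 -0.253  0.003] tooly [-0.253  0.968 -0.005] tz [-0.002 -0.005 -1.   ] q7 0.49 w 0.154 gf 30.0 F [ -5.7 -11.    9.9]
[-2.21630874  1.22584833  0.16655679]
```

```bash
python3 -m creep '[[0,0,0,0,1],[0,0,0,0,1],[0,0,0,0,1],[0,0,0,0,1],[0,0,0,0,1],[0,0,0,0,1],[0,0,-0.5,0,1],[0,0,-1,0,1],[0,0,-1,0,1],[0,0,-1,0,1],[0,0,-1,0,1],[0,0,-0.5,0,1]]'
python3 - <<'E'
from h import *
st()
d=shot('wrist','w2.png')
h=cv2.cvtColor(d['pixels'],cv2.COLOR_BGR2HSV)
m=((h[...,0]<8)|(h[...,0]>172))&(h[...,1]>140)
c,_=cv2.findContours(m.astype('uint8'),0,2)
for k in c:
    if cv2.contourArea(k)>60:
        r=cv2.boxPoints(cv2.minAreaRect(k)); print(cv2.contourArea(k),[onz(d,*q,.071).round(3)[:2].tolist() for q in r])
E
```

```text
clock: 13.05
position: [0.5528, 0.377, 0.2504]
ee_rot: [-0.399, 3.113, 0.004]
force: [-0.0, 1.4, 0.2]
width: 1.003
gripper_force: 0.0
t 13.05 p [0.5528 0.377  0.2504] toolx [-0.968 -0.252 -0.003] tooly [-0.252  0.968  0.002] tz [ 0.003  0.003 -1.   ] q7 0.63 w 1.003 gf 0.0 F [-0.   1.4  0.2]
445.0 [[0.517, 0.611], [0.474, 0.649], [0.48, 0.656], [0.523, 0.619]]
1344.5 [[0.538, 0.347], [0.518, 0.372], [0.562, 0.405], [0.582, 0.378]]
689.0 [[0.513, 0.6], [0.445, 0.63], [0.45, 0.639], [0.519, 0.611]]
```

```bash
python3 - <<'E'
from h import *
im=cv2.imread('pics/w2.png'); d=shot('wrist'); u,v=proj(d,[.553,.376,.05]); u=int(u);v=int(v);print(u,v)
cv2.imwrite('pics/w2c.png',cv2.resize(im[max(0,v-80):v+80,max(0,u-80):u+80],(400,400)))
E
```

```text
319 207
```

View pics/w2c.png

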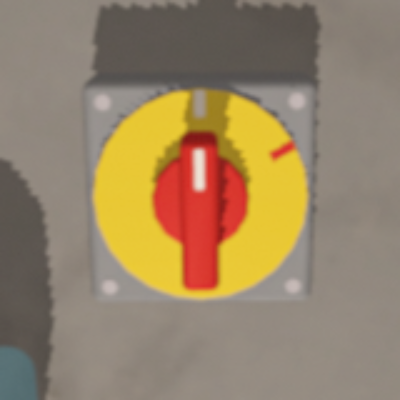

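The crop shows the white line at (200,170) pointing at the white tick (200,105), so the isolator is off. Now I'll measure the sinks.

```bash
cat >> h.py <<'E'
def cloud(d):
    K=np.array(d['camera_matrix']); H,W=d['z_map'].shape
    uv=np.stack(np.meshgrid(np.arange(W),np.arange(H)),-1).reshape(-1,1,2).astype(float)
    p=cv2.undistortPoints(uv,K,np.array([float(d['k1']),0,0,0]))[:,0]
    rot=np.array(d['rotation'],float); M=rot if rot.shape==(3,3) else R.from_rotvec(rot).as_matrix()
    z=d['z_map'].reshape(-1,1)
    P=np.hstack([p[:,:1],-p[:,1:],-np.ones((len(p),1))])*z@M.T+np.array(d['position'])
    P[z[:,0]<=0]=np.nan
    return P.reshape(H,W,3)
def sinks(d,zlo=.010,zhi=.03,box=(.34,.5,0,.45)):
    P=cloud(d); h=cv2.cvtColor(d['pixels'],cv2.COLOR_BGR2HSV)
    m=(P[...,2]>zlo)&(P[...,2]<zhi)&(P[...,0]>box[0])&(P[...,0]<box[1])&(P[...,1]>box[2])&(P[...,1]<box[3])
    m=cv2.morphologyEx(m.astype('uint8'),cv2.MORPH_CLOSE,np.ones((7,7)))
    n,l,s,c=cv2.connectedComponentsWithStats(m)
    for i in range(1,n):
        if s[i,4]<60: continue
        k=l==i; q=P[k]; q=q[(q[:,2]>zlo)&(q[:,2]<zhi)]
        r=cv2.minAreaRect((q[:,:2]*1000).astype(np.float32))
        ctr=np.array(r[0])/1000; print('px',c[i].round(0),'ctr',ctr.round(4),'size',np.round(r[1],1),'ang(first side)',round(r[2],1),'z',np.nanmax(q[:,2]).round(4),'sat',np.median(h[...,1][k]),'area',s[i,4])
E
python3 - <<'E'
from h import *
sinks(shot('wrist')); print('top'); sinks(shot('top'))
E
```

```text
px [132.   5.] ctr [0.4256 0.1705] size [11.1 20.6] ang(first side) 17.8 z 0.0229 sat 30.0 area 243
px [242.  45.] ctr [0.4322 0.2712] size [36.2 37.6] ang(first side) 73.0 z 0.0229 sat 182.0 area 1877
px [334.  60.] ctr [0.4232 0.3549] size [37.5 36. ] ang(first side) 68.0 z 0.0232 sat 27.0 area 1754
px [422.  74.] ctr [0.413 0.441] size [36.  38.6] ang(first side) 41.5 z 0.0232 sat 169.0 area 1426
px [129.  91.] ctr [0.4963 0.1779] size [133.9   7.4] ang(first side) 90.0 z 0.0172 sat 23.0 area 1121
top
px [241. 286.] ctr [0.4917 0.1776] size [ 13.6 132.7] ang(first side) 0.8 z 0.0226 sat 14.0 area 143
px [280. 315.] ctr [0.4191 0.07  ] size [35.4 44.6] ang(first side) 7.3 z 0.0269 sat 11.0 area 199
```

```bash
python3 - <<'E'
from h import *
go(.4232,.3549,.09,np.radians(68))
E
```

```text
t 13.25 p [0.5528 0.3756 0.246 ] toolx [-0.968 -0.252  0.   ] tooly [-0.252  0.968 -0.001] tz [-0.    -0.001 -1.   ] q7 0.63 w 0.995 gf 0.0 F [-0.5 -0.2 -1. ]
shift units xyz [3.27 0.32 3.9 ]
turn units (tool z down => minus) 9.15
```

```bash
python3 -m creep '[[0.8,0.08,0.2,0,0.65],[0.9,0.08,0.3,0,0.65],[0.9,0.08,0.3,0,0.65],[0.67,0.08,0.3,0,0.65],[0,0,0.3,1,0.65],[0,0,0.4,1,0.65],[0,0,0.4,1,0.65],[0,0,0.4,1,0.65],[0,0,0.4,1,0.65],[0,0,0.4,1,0.65],[0,0,0.4,1,0.65],[0,0,0.1,1,0.65]]'
python3 -m creep '[[0,0,0,1,0.65],[0,0,0,0.15,0.65],[0,0,0,0,0.65]]'
python3 - <<'E'
from h import *
go(.4232,.3549,.006,np.radians(68))
E
```

```text
clock: 14.75
position: [0.422, 0.3536, 0.0879]
ee_rot: [-0.478, -3.102, 0.005]
force: [0.4, 0.6, -0.4]
width: 0.651
gripper_force: 0.0
clock: 15.12
position: [0.4228, 0.3549, 0.09]
ee_rot: [-0.598, -3.083, 0.002]
force: [0.3, -0.6, 1.0]
width: 0.649
gripper_force: 0.0
t 15.12 p [0.4228 0.3549 0.09  ] toolx [-0.928  0.374  0.001] tooly [ 0.374  0.928 -0.001] tz [-0.001 -0.001 -1.   ] q7 -0.2 w 0.649 gf 0.0 F [ 0.3 -0.6  1. ]
shift units xyz [-0.01  0.01  2.1 ]
turn units (tool z down => minus) 0.02
```

```bash
python3 -m creep '[[0,0,0.5,0,0.65],[0,0,0.6,0,0.65],[0,0,0.6,0,0.65],[0,0,0.3,0,0.65],[0,0,0.1,0,0.65],[0,0,0,0,0],[0,0,0,0,0],[0,0,0,0,0],[0,0,0,0,0],[0,0,0,0,0],[0,0,0,0,0]]' 20
python3 -m creep '[[0,0,-0.5,0,0],[0,0,-1,0,0],[0,0,-1,0,0],[0,0,-1,0,0],[0,0,-1,0,0],[0,0,-0.4,0,0]]'
python3 - <<'E'
from h import *
a=np.radians(-6); X=np.array([np.cos(a),np.sin(a)]);Y=np.array([-X[1],X[0]])
C=np.array([.593,-.181])
for n,(x,y) in dict(L=(.02,.06),M=(-.021,0),R=(.02,-.06)).items(): print(n,(C+x*X+y*Y).round(4))
go(*(C+.02*X+.06*Y),.2,np.radians(84))
E
```

```text
clock: 16.5
position: [0.4234, 0.3556, 0.0072]
ee_rot: [0.6, 3.083, 0.001]
force: [0.7, 0.2, 3.3]
width: 0.412
gripper_force: 2.0
clock: 17.25
position: [0.4232, 0.3563, 0.2059]
ee_rot: [0.599, 3.082, 0.004]
force: [-0.6, 0.1, -1.0]
width: 0.412
gripper_force: 20.0
L [ 0.6192 -0.1234]
M [ 0.5721 -0.1788]
R [ 0.6066 -0.2428]
t 17.25 p [0.4232 0.3563 0.2059] toolx [-0.927  0.374 -0.001] tooly [0.374 0.927 0.003] tz [ 0.002  0.002 -1.   ] q7 -0.08 w 0.412 gf 20.0 F [-0.6  0.1 -1. ]
shift units xyz [-9.03 -9.29  0.13]
turn units (tool z down => minus) -4.0
```

```bash
python3 -m creep '[[-0.2,-0.5,0,0,0],[-0.37,-0.92,0,0,0],[-0.37,-0.92,0,0,0],[-0.37,-0.92,0,0,0],[-0.37,-0.92,0,0,0],[-0.37,-0.92,0,0,0],[-0.37,-0.92,0,0,0],[-0.37,-0.92,0,0,0],[-0.37,-0.92,0,0,0],[-0.37,-0.92,0,0,0],[-0.37,-0.92,0,0,0],[-0.37,-0.92,0,0,0]]'
python3 -m creep '[[-0.37,-0.92,0,0,0],[-0.37,-0.92,0,0,0],[-0.37,-0.92,0,0,0],[-0.2,-0.5,0,0,0],[-0.85,0.34,0,0,0],[-0.85,0.34,0,0,0],[-0.85,0.34,0,0,0],[-0.85,0.34,0,0,0],[-0.8,0.3,0,0,0],[0,0,0,-1,0],[0,0,0,-1,0]]'
python3 -m creep '[[0,0,0,-1,0],[0,0,0,-1,0],[0,0,0,0,0]]'
python3 - <<'E'
from h import *
go(.6066,-.2428,.045,np.radians(84))
d=shot('wrist','w3.png'); d2=shot('top')
# tray floor & walls from depth, in shaker axes about the nominal centre
a=np.radians(-6); X=np.array([np.cos(a),np.sin(a)]);Y=np.array([-X[1],X[0]]);C=np.array([.593,-.181])
for dd in (d,d2):
    P=cloud(dd); m=(P[...,2]>.043)&(P[...,2]<.053)&(abs(P[...,0]-.593)<.08)&(abs(P[...,1]+.181)<.14)
    q=P[m][:,:2]; r=cv2.minAreaRect((q*1000).astype(np.float32)); print('rim',r,len(q))
    m=(P[...,2]>.029)&(P[...,2]<.037)&(abs((P[...,:2]-C)@X)<.044)&(abs((P[...,:2]-C)@Y)<.1)
    print('floor z',np.median(P[m][:,2]) if m.any() else None)
E
```

```text
clock: 18.75
position: [0.4216, -0.1037, 0.2026]
ee_rot: [-0.599, -3.083, 0.0]
force: [0.6, 0.2, -0.6]
width: 0.413
gripper_force: 20.0
clock: 20.12
position: [0.603, -0.2427, 0.2024]
ee_rot: [-0.376, -3.118, -0.002]
force: [0.0, -0.3, -0.4]
width: 0.411
gripper_force: 20.0
clock: 20.5
position: [0.6026, -0.2435, 0.2026]
ee_rot: [-0.164, -3.137, -0.001]
force: [-0.5, 1.1, -1.1]
width: 0.416
gripper_force: 20.0
t 20.5 p [ 0.6026 -0.2435  0.2026] toolx [-0.995  0.104  0.001] tooly [0.104 0.995 0.001] tz [-0.     0.001 -1.   ] q7 1.27 w 0.416 gf 20.0 F [-0.5  1.1 -1.1]
shift units xyz [-0.1   0.02  3.94]
turn units (tool z down => minus) 0.01
rim ((575.3037719726562, -179.18978881835938), (221.2799072265625, 138.03199768066406), 83.3829116821289) 4581
floor z 0.03226844614034685
rim ((575.2625732421875, -178.95187377929688), (219.83106994628906, 137.08384704589844), 83.82662963867188) 312
floor z 0.03341245701360873
```

View pics/w3.png

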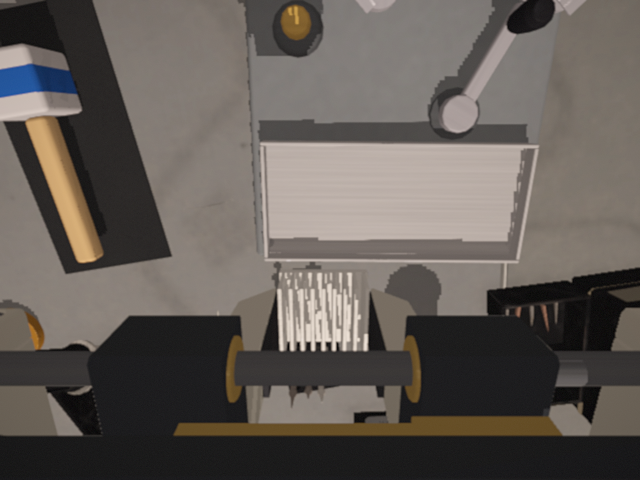

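The picture shows the tray rim corners at (262,143), (538,146), (520,261) and (267,261). The sink is held between the fingers at (320,310), fins up.

```bash
python3 - <<'E'
from h import *
d=shot('wrist')
c=np.array([onz(d,u,v,.048)[:2] for u,v in((262,143),(538,146),(520,261),(267,261))]); print(c.round(4).tolist(),c.mean(0).round(4))
for a,b in((1,0),(2,3),(3,0),(2,1)): v=c[a]-c[b]; print(np.linalg.norm(v).round(3),np.degrees(np.arctan2(*v[::-1])).round(1))
print('pivot',pt(d,459,111).round(4),'pin',pt(d,296,22).round(4))
a=np.radians(-6.5); X=np.array([np.cos(a),np.sin(a)]);Y=np.array([-X[1],X[0]]);C=c.mean(0)
for n,(x,y) in dict(L=(.02,.06),M=(-.021,0),R=(.02,-.06)).items(): print(n,(C+x*X+y*Y).round(4))
go(*(C+.02*X-.06*Y),.041,np.radians(83.5))
E
```

```text
[[0.5335, -0.2832], [0.5587, -0.0681], [0.6547, -0.0773], [0.6316, -0.2941]] [ 0.5946 -0.1807]
0.217 83.3
0.218 83.9
0.099 -6.3
0.096 -5.4
pivot [ 0.526  -0.1295  0.047 ] pin [ 0.4551 -0.2457  0.0582]
L [ 0.6213 -0.1233]
M [ 0.5738 -0.1783]
R [ 0.6077 -0.2426]
t 20.65 p [ 0.6026 -0.2439  0.2027] toolx [-0.994  0.106  0.   ] tooly [0.106 0.994 0.   ] tz [-0.  0. -1.] q7 1.27 w 0.414 gf 20.0 F [-0.1  0.1 -0.7]
shift units xyz [-0.12  0.05  4.04]
turn units (tool z down => minus) 0.11
```

```bash
python3 -m creep '[[-0.12,0.05,0.5,0.1,0],[0,0,0.8,0,0],[0,0,0.8,0,0],[0,0,0.8,0,0],[0,0,0.6,0,0],[0,0,0.4,0,0],[0,0,0.14,0,0],[0,0,0,0,0.52],[0,0,0,0,0.52],[0,0,0,0,0.52],[0,0,0,0,0.52]]'
python3 -m creep '[[0,0,-0.3,0,0.52],[0,0,-0.8,0,0.52],[0,0,-1,0,0.52],[0,0,-1,0,0.52],[0,0,-0.9,0,0.52],[0,0,0,0,0.65]]'
python3 - <<'E'
from h import *
d=shot('wrist'); sinks(d,.048,.065,(.54,.68,-.32,-.06))
go(.41,.159,.25,np.radians(59))
E
```

```text
clock: 22.02
position: [0.6078, -0.243, 0.0416]
ee_rot: [0.176, 3.136, -0.0]
force: [0.0, -0.3, 0.2]
width: 0.516
gripper_force: 0.0
clock: 22.78
position: [0.6094, -0.2424, 0.2054]
ee_rot: [0.175, 3.131, -0.002]
force: [0.1, -0.4, -0.4]
width: 0.588
gripper_force: 0.0
px [470. 133.] ctr [ 0.5522 -0.1185] size [51.6  2.3] ang(first side) 83.5 z 0.0494 sat 25.0 area 145
px [526. 137.] ctr [ 0.5588 -0.0767] size [27.4 12.2] ang(first side) 53.4 z 0.049 sat 27.0 area 113
px [322. 219.] ctr [ 0.607 -0.242] size [37.5 36.1] ang(first side) 83.3 z 0.0564 sat 29.0 area 1956
px [412. 250.] ctr [ 0.644  -0.1668] size [28.5  1.9] ang(first side) 83.6 z 0.0491 sat 26.0 area 61
t 22.82 p [ 0.6084 -0.2427  0.2032] toolx [-0.994  0.112 -0.003] tooly [ 0.112  0.994 -0.001] tz [ 0.003 -0.001 -1.   ] q7 1.26 w 0.62 gf 0.0 F [-0.2  0.4 -1.2]
shift units xyz [ 6.05  9.43 -1.19]
turn units (tool z down => minus) 6.15
```

```bash
python3 -m creep '[[0.9,-0.1,-0.2,0,0.65],[0.9,-0.1,-0.3,0,0.65],[0.9,-0.1,-0.3,0,0.65],[0.8,-0.1,-0.2,0,0.65],[0.1,0.9,0,0,0.65],[0.11,0.98,0,0,0.65],[0.11,0.98,0,0,0.65],[0.11,0.98,0,0,0.65],[0.11,0.98,0,0,0.65],[0.11,0.98,0,0,0.65],[0.11,0.98,0,0,0.65],[0.11,0.98,0,0,0.65]]'
python3 -m creep '[[0.11,0.98,0,0,0.65],[0,0,0,0,0.65]]'
python3 - <<'E'
from h import *
d=shot('wrist'); sinks(d)
go(.41,.159,.09)
E
```

```text
clock: 24.32
position: [0.4661, 0.07, 0.2405]
ee_rot: [-0.176, -3.135, 0.001]
force: [0.5, 0.0, -0.4]
width: 0.65
gripper_force: 0.0
clock: 24.58
position: [0.4657, 0.1118, 0.2409]
ee_rot: [-0.167, -3.137, -0.002]
force: [0.9, -0.9, 0.5]
width: 0.651
gripper_force: 0.0
px [637. 116.] ctr [0.4144 0.4195] size [12.7  6.4] ang(first side) 29.7 z 0.02 sat 170.0 area 64
px [367. 139.] ctr [0.4066 0.1618] size [37.8 35.9] ang(first side) 66.9 z 0.0227 sat 28.0 area 1567
px [482. 153.] ctr [0.432 0.272] size [37.1 37.6] ang(first side) 72.6 z 0.0228 sat 187.0 area 1634
px [270. 163.] ctr [0.42   0.0663] size [35.9 37.8] ang(first side) 6.8 z 0.0229 sat 28.0 area 1521
px [387. 226.] ctr [0.4962 0.1777] size [133.1   8.3] ang(first side) 89.9 z 0.0167 sat 22.0 area 1022
t 24.62 p [0.466  0.1096 0.2406] toolx [-0.994  0.108  0.001] tooly [ 0.108  0.994 -0.   ] tz [-0.001 -0.    -1.   ] q7 0.71 w 0.649 gf 0.0 F [ 0.2  0.1 -0.3]
shift units xyz [1.52 1.08 3.77]
```

```bash
python3 -m creep '[[0.8,0.57,0.4,0,0.65],[0.82,0.57,0.6,0,0.65],[0,0,0.8,1,0.65],[0,0,0.8,1,0.65],[0,0,0.8,1,0.65],[0,0,0.6,1,0.65],[0,0,0.2,0.2,0.65],[0,0,0,0,0.65]]'
python3 - <<'E'
from h import *
go(.4066,.1618,.0065,np.radians(66.9))
E
```

```text
clock: 25.62
position: [0.4074, 0.1605, 0.073]
ee_rot: [-0.631, -3.077, 0.001]
force: [-0.1, 0.1, 1.4]
width: 0.651
gripper_force: 0.0
t 25.62 p [0.4074 0.1605 0.073 ] toolx [-0.919  0.394  0.001] tooly [ 0.394  0.919 -0.001] tz [-0.001 -0.001 -1.   ] q7 0.07 w 0.651 gf 0.0 F [-0.1  0.1  1.4]
shift units xyz [0.03 0.02 1.66]
turn units (tool z down => minus) -0.02
```

```bash
python3 -m creep '[[0,0,0.5,0,0.65],[0,0,0.6,0,0.65],[0,0,0.4,0,0.65],[0,0,0.15,0,0.65],[0,0,0,0,0],[0,0,0,0,0],[0,0,0,0,0],[0,0,0,0,0],[0,0,0,0,0],[0,0,0,0,0]]' 20
python3 -m creep '[[0,0,-0.5,0,0],[0,0,-1,0,0],[0,0,-1,0,0],[0,0,-1,0,0],[0,0,-1,0,0],[0,0,-0.4,0,0]]'
python3 -m creep '[[-0.2,-0.5,0,0,0],[-0.39,-0.9,0,0,0],[-0.39,-0.9,0,0,0],[-0.39,-0.9,0,0,0],[-0.39,-0.9,0,0,0],[-0.39,-0.9,0,0,0],[-0.39,-0.9,0,0,0],[-0.39,-0.9,0,0,0],[-0.39,-0.9,0,0,0]]'
python3 -m creep '[[-0.77,0.33,0,0,0],[-0.77,0.33,0,0,0],[-0.77,0.33,0,0,0],[-0.77,0.33,0,0,0],[-0.77,0.33,0,0,0],[0,0,0,-1,0],[0,0,0,-1,0],[0,0,0,-1,0],[0,0,0,-1,0],[0,0,0,-0.15,0],[0,0,0,0,0]]'
python3 - <<'E'
from h import *
go(.5738,-.1783,.0405,np.radians(83.5))
E
```

```text
clock: 26.88
position: [0.4079, 0.1613, 0.0077]
ee_rot: [0.632, 3.076, 0.0]
force: [-1.1, -1.0, 7.8]
width: 0.414
gripper_force: 20.0
clock: 27.62
position: [0.4081, 0.1615, 0.2051]
ee_rot: [0.632, 3.075, 0.001]
force: [0.5, -0.6, -0.7]
width: 0.416
gripper_force: 20.0
clock: 28.75
position: [0.4074, -0.1757, 0.2025]
ee_rot: [-0.632, -3.076, 0.0]
force: [1.2, -0.1, -0.8]
width: 0.409
gripper_force: 20.0
clock: 30.12
position: [0.5754, -0.1744, 0.2026]
ee_rot: [-0.183, -3.135, -0.0]
force: [0.4, 0.4, -0.2]
width: 0.414
gripper_force: 20.0
t 30.12 p [ 0.5754 -0.1744  0.2026] toolx [-0.993  0.116  0.001] tooly [0.116 0.993 0.   ] tz [-0.001  0.    -1.   ] q7 1.2 w 0.414 gf 20.0 F [ 0.4  0.4 -0.2]
shift units xyz [ 0.03 -0.1   4.05]
turn units (tool z down => minus) -0.05
```

```bash
python3 -m creep '[[0.03,-0.1,0.5,0,0],[0,0,0.8,0,0],[0,0,0.8,0,0],[0,0,0.8,0,0],[0,0,0.6,0,0],[0,0,0.4,0,0],[0,0,0.14,0,0],[0,0,0,0,0.52],[0,0,0,0,0.52],[0,0,0,0,0.52],[0,0,0,0,0.52]]'
python3 -m creep '[[0,0,-0.3,0,0.52],[0,0,-0.8,0,0.52],[0,0,-1,0,0.52],[0,0,-1,0,0.52],[0,0,-0.9,0,0.52],[0,0,0,0,0.65]]'
python3 - <<'E'
from h import *
d=shot('wrist'); sinks(d,.0495,.065,(.55,.68,-.32,-.06))
go(.46,.066,.24)
E
```

```text
clock: 31.5
position: [0.5742, -0.1782, 0.0418]
ee_rot: [0.181, 3.136, -0.0]
force: [-0.2, 0.3, -0.5]
width: 0.519
gripper_force: 0.0
clock: 32.25
position: [0.5758, -0.1777, 0.2055]
ee_rot: [0.18, 3.131, -0.001]
force: [0.7, -0.3, -0.8]
width: 0.581
gripper_force: 0.0
px [322. 217.] ctr [ 0.5714 -0.1774] size [37.6 36.1] ang(first side) 84.0 z 0.0556 sat 29.0 area 1971
px [252. 265.] ctr [ 0.6071 -0.2419] size [37.9 36.6] ang(first side) 83.7 z 0.0559 sat 32.0 area 1817
t 32.3 p [ 0.5748 -0.178   0.2035] toolx [-0.993  0.115 -0.003] tooly [ 0.115  0.993 -0.001] tz [ 0.003 -0.001 -1.   ] q7 1.21 w 0.619 gf 0.0 F [ 0.8 -0.7  0.4]
shift units xyz [ 3.55  5.73 -0.93]
```

```bash
python3 -m creep '[[0.9,-0.1,-0.3,0,0.65],[0.95,-0.1,-0.3,0,0.65],[0.95,-0.12,-0.3,0,0.65],[0.12,0.97,0,0,0.65],[0.12,0.97,0,0,0.65],[0.12,0.97,0,0,0.65],[0.12,0.97,0,0,0.65],[0.12,0.97,0,0,0.65],[0.1,0.97,0,0,0.65],[0,0.2,0,0,0.65],[0,0,0,0,0.65]]'
python3 - <<'E'
from h import *
d=shot('wrist'); sinks(d)
go(.420,.0663,.007,np.radians(96.8))
E
```

```text
clock: 33.67
position: [0.4609, 0.0644, 0.2371]
ee_rot: [-0.179, -3.136, 0.001]
force: [0.1, 0.1, -0.9]
width: 0.648
gripper_force: 0.0
px [534. 151.] ctr [0.4318 0.2715] size [37.1 37.5] ang(first side) 72.7 z 0.0234 sat 188.0 area 1726
px [319. 164.] ctr [0.4199 0.0663] size [35.9 37.4] ang(first side) 6.7 z 0.0233 sat 25.0 area 1491
px [435. 226.] ctr [0.4962 0.1782] size [  8.5 134.4] ang(first side) 0.1 z 0.018 sat 23.0 area 1066
t 33.73 p [0.461  0.0635 0.237 ] toolx [-0.993  0.115  0.001] tooly [ 0.115  0.993 -0.001] tz [-0.001 -0.001 -1.   ] q7 0.83 w 0.652 gf 0.0 F [ 0.6 -0.1 -0.6]
shift units xyz [ 1.02 -0.04  5.75]
turn units (tool z down => minus) -3.36
```

```bash
python3 -m creep '[[0.5,-0.02,0.5,0,0.65],[0.52,-0.02,0.7,0,0.65],[0,0,0.8,-1,0.65],[0,0,0.8,-1,0.65],[0,0,0.8,-1,0.65],[0,0,0.8,-0.36,0.65],[0,0,0.7,0,0.65],[0,0,0.4,0,0.65],[0,0,0.23,0,0.65],[0,0,0,0,0.65]]' 20
python3 -m creep '[[0,0,0,0,0],[0,0,0,0,0],[0,0,0,0,0],[0,0,0,0,0],[0,0,0,0,0],[0,0,0,0,0],[0,0,-0.5,0,0],[0,0,-1,0,0],[0,0,-1,0,0],[0,0,-1,0,0],[0,0,-1,0,0],[0,0,-0.4,0,0]]'
python3 -m creep '[[0.06,-0.6,0,0,0],[0.12,-0.95,0,0,0],[0.12,-0.95,0,0,0],[0.12,-0.95,0,0,0],[0.12,-0.95,0,0,0],[0.02,-0.3,0,0,0],[0,0,0,1,0],[0,0,0,1,0],[0,0,0,1,0],[0,0,0,0.33,0],[0,0,0,0,0]]'
python3 - <<'E'
from h import *
go(.6213,-.1233,.042,np.radians(83.5))
E
```

```text
clock: 34.98
position: [0.4203, 0.0668, 0.008]
ee_rot: [0.185, -3.135, 0.001]
force: [-0.1, 0.4, 0.1]
width: 0.652
gripper_force: 0.0
clock: 36.48
position: [0.4212, 0.0679, 0.2061]
ee_rot: [-0.187, 3.134, -0.0]
force: [0.4, -0.4, -1.0]
width: 0.411
gripper_force: 20.0
clock: 37.85
position: [0.4205, -0.1213, 0.2042]
ee_rot: [-0.175, -3.136, 0.0]
force: [0.5, 0.0, -1.0]
width: 0.412
gripper_force: 20.0
t 37.85 p [ 0.4205 -0.1213  0.2042] toolx [-0.994  0.111  0.   ] tooly [ 0.111  0.994 -0.   ] tz [-0. -0. -1.] q7 1.24 w 0.412 gf 20.0 F [ 0.5  0.  -1. ]
shift units xyz [-4.99  0.51  4.05]
turn units (tool z down => minus) 0.03
```

```bash
python3 -m creep '[[-0.6,0.06,0.2,0,0],[-0.9,0.09,0.3,0,0],[-0.9,0.09,0.3,0,0],[-0.9,0.09,0.3,0,0],[-0.9,0.09,0.2,0,0],[-0.79,0.09,0.2,0,0],[0,0,0,0,0]]'
python3 - <<'E'
from h import *
go(.6213,-.1233,.042,np.radians(83.5))
E
```

```text
clock: 38.72
position: [0.6225, -0.1233, 0.1429]
ee_rot: [-0.176, -3.136, -0.002]
force: [-0.4, 0.3, 0.2]
width: 0.409
gripper_force: 20.0
t 38.73 p [ 0.6225 -0.1233  0.1429] toolx [-0.994  0.112  0.001] tooly [0.112 0.994 0.002] tz [-0.001  0.002 -1.   ] q7 1.08 w 0.409 gf 20.0 F [-0.4  0.3  0.2]
shift units xyz [ 0.03 -0.01  2.52]
turn units (tool z down => minus) 0.02
```

```bash
python3 -m creep '[[0.03,0,0.6,0,0],[0,0,0.8,0,0],[0,0,0.6,0,0],[0,0,0.4,0,0],[0,0,0.13,0,0],[0,0,0,0,0.52],[0,0,0,0,0.52],[0,0,0,0,0.52],[0,0,0,0,0.52]]'
python3 -m creep '[[0,0,-0.3,0,0.52],[0,0,-0.8,0,0.52],[0,0,-1,0,0.52],[0.3,0,-1,0,0.52],[0.8,0,-0.5,0,0.65],[0.8,0,0,0,0.65],[0,0,0,0,0.65]]'
python3 - <<'E'
from h import *
s,T=st()
d=shot('wrist','w4.png'); sinks(d,.0495,.065,(.55,.68,-.32,-.06))
P=cloud(d); m=(P[...,2]>.08)&(P[...,2]<.092)&(abs(P[...,0]-.47)<.04)&(abs(P[...,1]+.09)<.04)
q=P[m]; print('handle',len(q),q.mean(0).round(4),(q.min(0)).round(3),q.max(0).round(3))
h=cv2.cvtColor(d['pixels'],cv2.COLOR_BGR2HSV)
for n,lo,hi in(('green',45,75),('orange',8,20),('blue',110,130)):
    m=(h[...,0]>=lo)&(h[...,0]<=hi)&(h[...,1]>140)&(abs(P[...,2]-.041)<.006)&(P[...,0]<.45)&(P[...,0]>.36)&(abs(P[...,1]+.13)<.09)
    v,u=np.nonzero(m); print(n,len(u), onz(d,u.mean(),v.mean(),.041).round(4) if len(u) else '')
E
```

```text
clock: 39.85
position: [0.6231, -0.1193, 0.0471]
ee_rot: [0.172, 3.13, 0.007]
force: [0.5, 10.4, 17.6]
width: 0.519
gripper_force: 9.7
clock: 40.72
position: [0.5424, -0.116, 0.1878]
ee_rot: [-0.178, -3.136, 0.004]
force: [-0.2, 0.6, -0.1]
width: 0.648
gripper_force: 0.0
t 40.73 p [ 0.5424 -0.116   0.1878] toolx [-0.994  0.113  0.001] tooly [ 0.113  0.994 -0.002] tz [-0.001 -0.002 -1.   ] q7 1.1 w 0.648 gf 0.0 F [-0.2  0.6 -0.1]
px [271. 297.] ctr [ 0.5972 -0.1682] size [37.9 36.4] ang(first side) 77.5 z 0.0556 sat 30.0 area 1483
px [182. 306.] ctr [ 0.5969 -0.2405] size [37.9 17.1] ang(first side) 80.0 z 0.0552 sat 33.0 area 784
px [329. 317.] ctr [ 0.6211 -0.1189] size [37.6 37.3] ang(first side) 83.6 z 0.0557 sat 30.0 area 1777
handle 657 [ 0.4691 -0.0901  0.0842] [ 0.46  -0.099  0.08 ] [ 0.479 -0.08   0.088]
green 366 [ 0.4191 -0.0982  0.041 ]
orange 400 [ 0.415 -0.134  0.041]
blue 354 [ 0.4224 -0.1692  0.041 ]
```

View pics/w4.png

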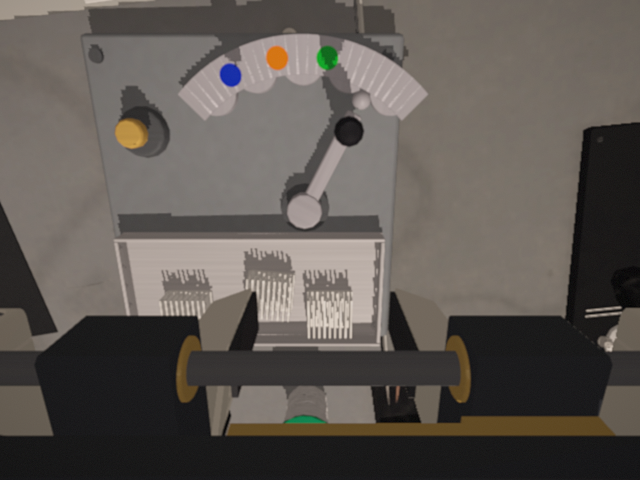

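The picture shows the sinks in the tray at (185,303), (269,290) and (330,310). The middle one has shifted about 3 cm but is flat and clear of the others. The lever handle is at (349,131), the green dot at (327,58), the orange at (277,58) and the blue at (230,75).

```bash
python3 - <<'E'
from h import *
go(.469,-.090,.056)
d=shot('wrist'); P=cloud(d)
for c in ((.597,-.168),(.621,-.119),(.607,-.242)):
    m=(abs(P[...,0]-c[0])<.016)&(abs(P[...,1]-c[1])<.016)&(P[...,2]>.0515)&(P[...,2]<.07); q=P[m]
    A=np.c_[q[:,:2]-c,np.ones(len(q))]; f=np.linalg.lstsq(A,q[:,2],rcond=None)[0]; print(len(q),'slopes deg',np.degrees(f[:2]).round(1),'z',f[2].round(4),'max',q[:,2].max().round(4))
E
```

```text
t 40.77 p [ 0.5438 -0.1162  0.1877] toolx [-0.994  0.114 -0.   ] tooly [ 0.114  0.994 -0.002] tz [ 0.    -0.002 -1.   ] q7 1.1 w 0.651 gf 0.0 F [ 0.2 -0.3 -0.2]
shift units xyz [1.93 0.44 3.29]
442 slopes deg [-0.1  0.7] z 0.0535 max 0.0556
437 slopes deg [-0.3 -0.3] z 0.0537 max 0.0554
296 slopes deg [-0.4  0.3] z 0.0532 max 0.0553
```

```bash
python3 -m creep '[[0.6,0.14,0.3,0,0.65],[0.7,0.15,0.5,0,0.65],[0.63,0.15,0.6,0,0.65],[0,0,0.8,0,0.65],[0,0,0.7,0,0.65],[0,0,0.35,0,0.65],[0,0,0,0,0],[0,0,0,0,0],[0,0,0,0,0],[0,0,0,0,0],[0,0,0,0,0],[0,0,0,0,0]]' 15
python3 -m creep '[[0,0,0,0,0],[0,0,0,0,0],[0.05,-0.12,0,0,0],[0.05,-0.13,0,0,0],[0.06,-0.13,0,0,0],[0.05,-0.13,0,0,0],[0,0,0,0,0],[0,0,0,0,0]]'
python3 - <<'E'
from h import *
st()
E
```

```text
clock: 42.32
position: [0.47, -0.0903, 0.0575]
ee_rot: [0.179, 3.136, -0.003]
force: [-0.1, -5.3, 6.3]
width: 0.209
gripper_force: 15.0
clock: 43.32
position: [0.4589, -0.11, 0.0572]
ee_rot: [-0.18, -3.136, 0.003]
force: [-2.0, -3.1, 6.8]
width: 0.209
gripper_force: 15.0
t 43.33 p [ 0.4589 -0.11    0.0572] toolx [-0.993  0.114  0.   ] tooly [ 0.114  0.993 -0.002] tz [-0.001 -0.002 -1.   ] q7 0.93 w 0.209 gf 15.0 F [-2.  -3.1  6.8]
```

```bash
python3 -m creep '[[0,0,0,0,0.65],[0,0,0,0,0.65],[0,0,0,0,0.65],[0,0,0,0,0.65],[0,0,0,0,0.65],[0,0,-0.5,0,0.65],[0,0,-1,0,0.65],[0,0,-1,0,0.65],[0,0,-1,0,0.65],[0,0,-0.4,0,0.65],[0,0,0,0,0.65]]'
python3 - <<'E'
from h import *
d=shot('wrist'); P=cloud(d)
m=(P[...,2]>.08)&(P[...,2]<.092)&(abs(P[...,0]-.46)<.04)&(abs(P[...,1]+.11)<.04); q=P[m]
print('handle',len(q),q.mean(0).round(4)); v=q.mean(0)[:2]-[.526,-.1295]; print(np.linalg.norm(v),np.degrees(np.arctan2(v[1],v[0])))
d=shot('top'); P=cloud(d)
m=(P[...,2]>.08)&(P[...,2]<.092)&(abs(P[...,0]-.46)<.04)&(abs(P[...,1]+.11)<.04); q=P[m]
print('handle top',len(q),q.mean(0).round(4) if len(q) else '')
# mallet: head points z .045-.06, handle z .03-.042
h=cv2.cvtColor(d['pixels'],cv2.COLOR_BGR2HSV)
b=(P[...,1]<-.38)&(P[...,1]>-.55)&(P[...,0]>.38)&(P[...,0]<.7)
m=b&(P[...,2]>.048)&(P[...,2]<.058); q=P[m]; r=cv2.minAreaRect((q[:,:2]*1000).astype(np.float32)); print('head',r,q[:,2].mean())
m=b&(P[...,2]>.03)&(P[...,2]<.042)&(h[...,0]>8)&(h[...,0]<30)&(h[...,1]>60); q=P[m]; r=cv2.minAreaRect((q[:,:2]*1000).astype(np.float32)); print('handle',r,q[:,2].mean())
m=b&(P[...,2]<.01)&(h[...,2]<50); q=P[m]; r=cv2.minAreaRect((q[:,:2]*1000).astype(np.float32)); print('pad',r,q[:,2].mean())
E
```

```text
clock: 44.7
position: [0.4595, -0.1087, 0.2134]
ee_rot: [0.179, 3.135, -0.001]
force: [-0.1, -0.4, -0.9]
width: 0.652
gripper_force: 0.0
handle 432 [ 0.4587 -0.11    0.0842]
0.07008330345779971 163.84284058107963
handle top 0 
head ((491.62139892578125, -500.4852600097656), (57.60903549194336, 142.129150390625), 29.018579483032227) 0.052589653149139964
handle ((558.5797729492188, -459.798583984375), (122.71444702148438, 19.616214752197266), 2.3009257316589355) 0.03654211615730258
pad ((522.27685546875, -457.5731201171875), (228.2703399658203, 108.18586730957031), 3.613340139389038) 0.00457064323097307
```

```bash
python3 -m creep '[[-0.2,-0.7,-0.2,0,0.65],[-0.28,-0.95,-0.3,0,0.65],[-0.28,-0.95,0,0,0.65],[-0.28,-0.95,0,0,0.65],[-0.28,-0.95,0,0,0.65],[-0.28,-0.95,0,0,0.65],[-0.28,-0.95,0,0,0.65],[-0.28,-0.95,0,0,0.65],[-0.28,-0.95,0,0,0.65],[0,0,0,-1,0.65],[0,0,0,-1,0.65],[0,0,0,-0.1,0.65]]'
cat >> h.py <<'E'
def mallet(d,z0=0,box=(.36,.72,-.58,-.33)):
    P=cloud(d); h=cv2.cvtColor(d['pixels'],cv2.COLOR_BGR2HSV)
    b=(P[...,0]>box[0])&(P[...,0]<box[1])&(P[...,1]>box[2])&(P[...,1]<box[3])
    for n,m in(('head',b&(abs(P[...,2]-.052-z0)<.005)&((h[...,1]<60)|(h[...,0]>90))&(h[...,2]>70)),('handle',b&(abs(P[...,2]-.037-z0)<.006)&(h[...,0]>8)&(h[...,0]<30)&(h[...,1]>70)),('pad',b&(P[...,2]<.01)&(h[...,2]<50))):
        m=m.astype('uint8'); k,l,s,c=cv2.connectedComponentsWithStats(m)
        if k<2: print(n,'none'); continue
        q=P[l==1+s[1:,4].argmax()]; r=cv2.minAreaRect((q[:,:2]*1000).astype(np.float32)); print(n,np.round(r[0],1),np.round(r[1],1),round(r[2],1),'z',q[:,2].mean().round(4),len(q))
E
python3 - <<'E'
from h import *
d=shot('wrist'); mallet(d); d=shot('top'); mallet(d)
go(.517,-.459,.012,np.radians(92))
E
```

```text
clock: 46.3
position: [0.5182, -0.449, 0.2309]
ee_rot: [0.053, -3.139, -0.003]
force: [-0.1, 0.0, 0.5]
width: 0.65
gripper_force: 0.0
head [ 470.7 -465.3] [47.8 48.2] 2.4 z 0.051 3071
handle [ 558.6 -460.9] [122.7  18. ] 2.9 z 0.0357 2195
pad [ 427.5 -468.7] [37.5 49.7] 3.1 z 0.0032 2117
head [ 470.7 -463.9] [44.2 49.2] 1.1 z 0.0521 188
handle [ 558.8 -460. ] [122.3  19.2] 3.4 z 0.0368 211
pad [ 521.7 -457. ] [228.1 108.4] 3.5 z 0.0045 2081
t 46.4 p [ 0.5184 -0.449   0.2318] toolx [-0.999 -0.033  0.001] tooly [-0.033  0.999  0.001] tz [-0.001  0.001 -1.   ] q7 1.81 w 0.652 gf 0.0 F [-0.6  0.   0.7]
shift units xyz [ 0.04 -0.25  5.49]
turn units (tool z down => minus) -0.03
```

```bash
python3 -m creep '[[0.08,-0.34,0.5,0,0.65],[0,0,0.8,-0.2,0.65],[0,0,0.8,0,0.65],[0,0,0.8,0,0.65],[0,0,0.8,0,0.65],[0,0,0.8,0,0.65],[0,0,0.6,0,0.65],[0,0,0.39,0,0.65],[0,0,0,0,0.65]]' 60
python3 -m creep '[[0,0,0,0,0],[0,0,0,0,0],[0,0,0,0,0],[0,0,0,0,0],[0,0,0,0,0],[0,0,0,0,0],[0,0,0,0,0],[0,0,-0.3,0,0],[0,0,-0.8,0,0],[0,0,-1,0,0],[0,0,-0.9,0,0],[0,0,0,0,0]]' 60
python3 - <<'E'
from h import *
d=shot('wrist'); mallet(d,.12-.004)
go(.5,-.2437,.15,np.radians(92.8))
E
```

```text
clock: 47.52
position: [0.5153, -0.4629, 0.0123]
ee_rot: [0.074, -3.139, -0.001]
force: [0.1, -0.3, 0.6]
width: 0.648
gripper_force: 0.0
clock: 49.02
position: [0.5177, -0.4633, 0.1374]
ee_rot: [-0.074, 3.136, -0.004]
force: [0.8, 0.6, -2.6]
width: 0.188
gripper_force: 59.9
head [ 453.  -468.7] [20.2 51.3] 22.5 z 0.1704 1236
handle [ 513.1 -454.7] [21.5  4.6] 7.4 z 0.1577 243
pad [ 434.3 -474. ] [50.6 19.2] 3.8 z 0.0032 1859
t 49.08 p [ 0.5164 -0.4631  0.135 ] toolx [-0.999 -0.047 -0.002] tooly [-0.047  0.999 -0.001] tz [ 0.002 -0.001 -1.   ] q7 1.78 w 0.193 gf 59.9 F [-0.7 -0.1 -3.4]
shift units xyz [ 0.15  5.5  -0.38]
turn units (tool z down => minus) -0.02
```

```bash
python3 -m creep '[[0.05,0.5,-0.1,0,0],[0.1,0.8,-0.1,0,0],[0.1,0.9,0,0,0],[0.05,0.9,0,0,0],[0.05,0.9,0,0,0],[0.04,0.9,0,0,0],[0,0.5,0,0,0],[0,0.1,0,0,0],[0,0,0,0,0],[0,0,0,0,0]]' 60
cat >> h.py <<'E'
def heldhead(d):
    """plane fit of the held head's top and where the pin lies"""
    P=cloud(d); s=readout.observe(); T=R.from_rotvec(s['ee_rot']).as_matrix(); L=(P-s['position'])@T
    m=(L[...,0]>.026)&(L[...,0]<.066)&(abs(L[...,1])<.02)&(L[...,2]<-.02)&(L[...,2]>-.075); q=L[m]
    f=np.linalg.lstsq(np.c_[q[:,:2]-[.045,0],np.ones(len(q))],q[:,2],rcond=None)[0]
    m=(L[...,0]>.01)&(L[...,0]<.09)&(abs(L[...,1])<.04)&(abs(L[...,2]+.04)<.016); k=L[m]; r=cv2.minAreaRect((k[:,:2]*1000).astype(np.float32))
    print('head top: n',len(q),'pitch deg',np.degrees(f[0]).round(1),'roll',np.degrees(f[1]).round(1),'z_tool',f[2].round(4),'rect tool mm',np.round(r[0],1),np.round(r[1],1),round(r[2],1))
E
python3 - <<'E'
from h import *
d=shot('wrist','w5.png'); heldhead(d)
go(.4996,-.2435,.075,np.radians(92.8))
E
```

```text
clock: 50.32
position: [0.4899, -0.2455, 0.1412]
ee_rot: [0.071, -3.141, 0.0]
force: [0.6, -0.7, -1.6]
width: 0.196
gripper_force: 59.9
head top: n 15391 pitch deg 9.5 roll 0.5 z_tool -0.0398 rect tool mm [39.8  0.5] [48.6 59.7] 89.6
t 50.38 p [ 0.4899 -0.2453  0.1413] toolx [-0.999 -0.045  0.   ] tooly [-0.045  0.999 -0.   ] tz [-0. -0. -1.] q7 1.44 w 0.192 gf 59.9 F [-0.2  0.2 -2.1]
shift units xyz [-0.25  0.03  1.66]
turn units (tool z down => minus) -0.05
```

View pics/w5.png

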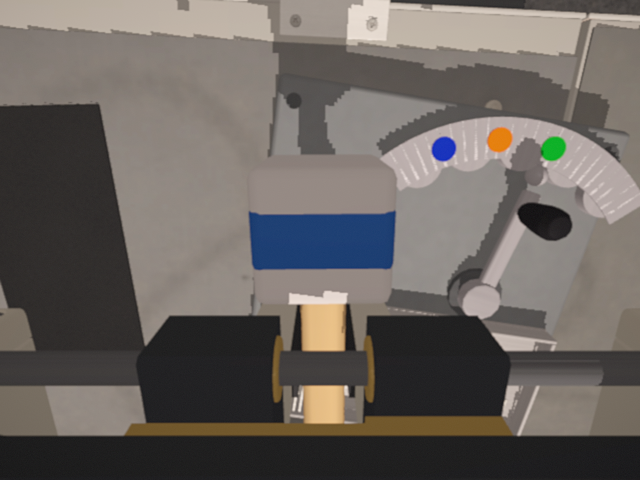

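The view shows the mallet head at (322,230) with the handle between the fingers. The head droops about 10°. I'll turn the handle away from the sinks before striking.

```bash
python3 -m creep '[[0,0,0,1,0],[0,0,0,1,0],[0,0,0,1,0],[0,0,0,1,0],[0,0,0,1,0],[0,0,0,1,0],[0,0,0,1,0],[0,0,0,1,0],[0,0,0,1,0],[0,0,0,1,0],[0,0,0,1,0],[0,0,0,1,0]]' 60
python3 -m creep '[[0,0,0,1,0],[0,0,0,1,0],[0,0,0,1,0],[0,0,0,0.7,0],[0,0,0,0,0]]'
python3 - <<'E'
from h import *
d=shot('wrist'); heldhead(d); s,T=st()
# pin target: put head centre (tool x .0445) over pin
o=np.array([.4552,-.2457])-.0445*T[:2,0]; go(*o,.1)
E
```

```text
clock: 51.88
position: [0.4898, -0.2448, 0.1414]
ee_rot: [-1.214, -2.897, 0.0]
force: [-0.0, -0.0, -2.4]
width: 0.194
gripper_force: 59.9
clock: 52.5
position: [0.4899, -0.2446, 0.1415]
ee_rot: [1.573, 2.719, -0.0]
force: [-0.1, -0.2, -2.5]
width: 0.189
gripper_force: 59.9
head top: n 15272 pitch deg 8.9 roll 0.1 z_tool -0.0398 rect tool mm [40.2 -0.2] [48.6 60.5] 89.6
t 52.55 p [ 0.4899 -0.2445  0.1415] toolx [-0.499  0.867 -0.   ] tooly [ 0.867  0.499 -0.   ] tz [-0. -0. -1.] q7 0.5 w 0.19 gf 59.9 F [-0.3 -0.4 -1.4]
t 52.55 p [ 0.4899 -0.2445  0.1415] toolx [-0.499  0.867 -0.   ] tooly [ 0.867  0.499 -0.   ] tz [-0. -0. -1.] q7 0.5 w 0.19 gf 59.9 F [-0.3 -0.4 -1.4]
shift units xyz [-0.7  -0.77  1.04]
```

```bash
python3 -m creep '[[-0.35,-0.38,0.5,0,0],[-0.35,-0.39,0.54,0,0],[0,0,0,0,0],[0,0,0,0,0]]' 60
python3 -m creep '[[0,0,1,0,0],[0,0,0.15,0,0]]'
python3 - <<'E'
from h import *
st(); d=shot('wrist'); heldhead(d)
E
```

```text
clock: 53.05
position: [0.4769, -0.2838, 0.0993]
ee_rot: [-1.573, -2.718, -0.001]
force: [-0.1, 0.4, -2.1]
width: 0.192
gripper_force: 59.9
clock: 53.3
position: [0.4781, -0.2836, 0.054]
ee_rot: [1.571, 2.719, 0.0]
force: [-1.4, -4.7, 16.5]
width: 0.191
gripper_force: 60.0
t 53.3 p [ 0.4781 -0.2836  0.054 ] toolx [-0.499  0.866 -0.001] tooly [0.866 0.499 0.001] tz [ 0.001 -0.    -1.   ] q7 0.49 w 0.191 gf 60.0 F [-1.4 -4.7 16.5]
head top: n 15673 pitch deg 6.0 roll 0.6 z_tool -0.042 rect tool mm [40.  0.] [48.6 60.1] 89.8
```

```bash
python3 -m creep '[[0,0,-0.6,0,0],[0,0,-1,0,0],[-0.6,0,-0.6,0,0],[-0.9,0,0,0,0],[-0.9,0,0,0,0],[0,0,0,0,0]]' 60
python3 - <<'E'
from h import *
st(); 
for n in('wrist','top'):
    d=shot(n,n+'6.png'); u,v=proj(d,[.4551,-.2457,.05]); print(n,u,v); P=cloud(d)
    h=cv2.cvtColor(d['pixels'],cv2.COLOR_BGR2HSV)
    m=(np.hypot(P[...,0]-.4555,P[...,1]+.2457)<.02)&(P[...,2]>.041)&(P[...,2]<.065)
    print(m.sum(),np.percentile(P[m][:,2],[10,50,90]).round(4) if m.any() else '')
    if n=='wrist': heldhead(d)
E
```

```text
clock: 54.1
position: [0.5257, -0.3689, 0.1423]
ee_rot: [1.575, 2.717, 0.0]
force: [-0.7, 0.4, -2.8]
width: 0.189
gripper_force: 60.0
t 54.1 p [ 0.5257 -0.3689  0.1423] toolx [-0.497  0.868 -0.001] tooly [0.868 0.497 0.001] tz [ 0.001 -0.    -1.   ] q7 0.68 w 0.189 gf 60.0 F [-0.7  0.4 -2.8]
wrist 322.1356492924097 10.757423554680003
1001 [0.0442 0.0456 0.0467]
head top: n 15737 pitch deg 7.9 roll -0.1 z_tool -0.0414 rect tool mm [39.1 -0.6] [48.8 58.3] 89.8
top 398.4032286096708 304.1217182122785
78 [0.0415 0.045  0.0482]
```

The pin is home, with its top at about 0.046 m. Now I'll put the mallet back.

```bash
python3 -m creep '[[0,0,0,-1,0],[0,0,0,-1,0],[0,0,0,-1,0],[0,0,0,-1,0],[0,0,0,-1,0],[0,0,0,-1,0],[0,0,0,-1,0],[0,0,0,-1,0],[0,0,0,-1,0],[0,0,0,-1,0],[0,0,0,-1,0],[0,0,0,-1,0]]' 60
python3 -m creep '[[0,0,0,-1,0],[0,0,0,-1,0],[0,0,0,-1,0],[0,0,0,-0.9,0],[0,0,0,0,0]]'
python3 - <<'E'
from h import *
d=shot('wrist'); heldhead(d); go(.518,-.460,.016,np.radians(93))
E
```

```text
clock: 55.7
position: [0.5249, -0.3652, 0.1425]
ee_rot: [-0.324, -3.125, -0.0]
force: [0.7, -0.6, -1.2]
width: 0.191
gripper_force: 60.0
clock: 56.32
position: [0.5249, -0.3656, 0.1424]
ee_rot: [0.098, -3.14, -0.0]
force: [0.0, -0.8, -2.1]
width: 0.188
gripper_force: 60.0
head top: n 15565 pitch deg 7.1 roll 0.9 z_tool -0.0415 rect tool mm [39.6  1.2] [48.8 59.4] 89.7
t 56.38 p [ 0.5249 -0.3659  0.1423] toolx [-0.998 -0.061  0.   ] tooly [-0.061  0.998  0.   ] tz [-0.  0. -1.] q7 1.64 w 0.188 gf 60.0 F [-0.2 -0.  -1.3]
shift units xyz [ 0.32 -2.34  3.16]
turn units (tool z down => minus) 0.13
```

```bash
python3 -m creep '[[0.1,-0.7,0,0.1,0],[0.1,-0.8,0.2,0,0],[0.12,-0.8,0.5,0,0],[0,-0.04,0.8,0,0],[0,0,0.8,0,0],[0,0,0.5,0,0],[0,0,0.3,0,0],[0,0,0.12,0,0],[0,0,0,0,0]]' 60
python3 -m creep '[[0,0,0,0,0.25],[0,0,0,0,0.35],[0,0,0,0,0.65],[0,0,0,0,0.65],[0,0,0,0,0.65],[0,0,-0.3,0,0.65],[0,0,-0.8,0,0.65],[0,0,-1,0,0.65],[0,0,-1,0,0.65],[0,0,-1,0,0.65],[0,0,-1,0,0.65],[0,0,0,0,0.65]]' 30
python3 - <<'E'
from h import *
d=shot('wrist'); mallet(d); d=shot('top','top7.png'); mallet(d)
print('lever dots etc'); st()
cv2.imwrite('pics/t7.png',cv2.resize(cv2.imread('pics/top7.png')[200:345,120:520],(800,290),interpolation=cv2.INTER_CUBIC))
E
```

```text
clock: 57.5
position: [0.518, -0.4611, 0.0138]
ee_rot: [-0.085, 3.14, -0.001]
force: [-0.1, -1.1, -0.6]
width: 0.189
gripper_force: 60.0
clock: 59.0
position: [0.5195, -0.4611, 0.222]
ee_rot: [-0.086, 3.135, -0.006]
force: [-0.8, 0.1, -0.9]
width: 0.648
gripper_force: 0.0
head [ 471.7 -462.8] [46.4 48.2] 2.9 z 0.051 3224
handle [ 559.6 -458. ] [121.6  17.9] 2.9 z 0.0357 2281
pad [ 428.  -466.3] [39.1 49.2] 4.3 z 0.0032 2306
head [ 472.6 -461.2] [47.2 46.9] 4.3 z 0.0523 231
handle [ 558.6 -457. ] [122.7  19.3] 2.9 z 0.0367 328
pad [ 521.9 -457.6] [228.2 109.1] 4.1 z 0.0045 2058
lever dots etc
t 59.1 p [ 0.5176 -0.461   0.2179] toolx [-0.999 -0.054 -0.001] tooly [-0.054  0.999 -0.001] tz [ 0.001 -0.001 -1.   ] q7 1.84 w 0.648 gf 0.0 F [0.9 0.2 1.2]
```

View pics/t7.png

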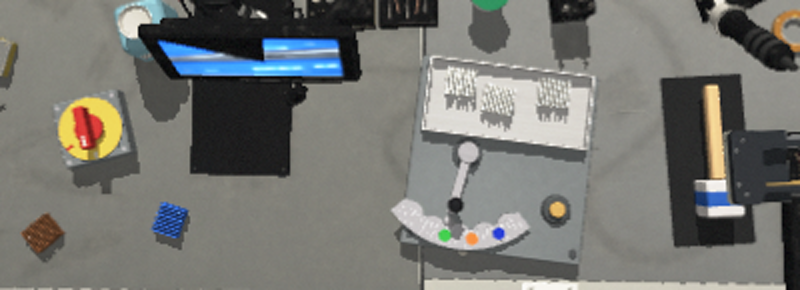

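The crop shows the sinks in the tray at (460,85), (497,103) and (552,97). The lever handle at (456,205) is lined up with the green dot (445,235). The pin is at (556,210), and the mallet is on its pad with its head at (718,197). Last is the isolator.

```bash
python3 -m creep '[[0.8,0,-0.3,0,1],[0.9,0.05,-0.4,0,1],[0.8,0.08,-0.3,0,1],[-0.05,0.7,0,0,1],[-0.05,1,0,0,1],[-0.05,1,0,0,1],[-0.05,1,0,0,1],[-0.05,1,0,0,1],[-0.05,1,0,0,1],[-0.05,1,0,0,1],[-0.05,1,0,0,1],[-0.05,1,0,0,1]]'
python3 -m creep '[[-0.05,1,0,0,1],[-0.05,1,0,0,1],[-0.05,1,0,0,1],[-0.05,1,0,0,1],[-0.05,1,0,0,1],[-0.05,1,0,0,1],[-0.05,1,0,0,1],[-0.05,1,0,0,1],[-0.05,1,0,0,1],[-0.05,1,0,0,1],[-0.05,1,0,0,1],[-0.03,0.6,0,0,1]]'
python3 -m creep '[[0,0,0,-1,1],[0,0,0,-1,1],[0,0,0,-0.9,1],[0,0,0,0,1]]'
python3 - <<'E'
from h import *
go(.5525,.3755,.15,np.radians(104.7))
E
```

```text
clock: 60.6
position: [0.4156, -0.1117, 0.2564]
ee_rot: [0.085, -3.139, -0.001]
force: [0.1, 1.6, -0.4]
width: 1.0
gripper_force: 0.0
clock: 62.1
position: [0.4135, 0.3533, 0.256]
ee_rot: [0.088, -3.138, 0.001]
force: [0.9, 0.5, -0.1]
width: 1.0
gripper_force: 0.0
clock: 62.6
position: [0.4142, 0.3512, 0.2562]
ee_rot: [0.402, -3.114, 0.001]
force: [-0.2, -0.3, 0.3]
width: 0.997
gripper_force: 0.0
t 62.6 p [0.4142 0.3512 0.2562] toolx [-0.967 -0.254  0.002] tooly [-0.254  0.967 -0.001] tz [-0.001 -0.001 -1.   ] q7 0.58 w 0.997 gf 0.0 F [-0.2 -0.3  0.3]
shift units xyz [-3.5  -0.29  2.65]
turn units (tool z down => minus) -0.0
```

```bash
python3 -m creep '[[-0.8,-0.07,0.3,0,1],[-0.9,-0.07,0.5,0,1],[-0.9,-0.07,0.6,0,1],[-0.9,-0.08,0.6,0,1],[0,0,0.8,0,1],[0,0,0.8,0,1],[0,0,0.8,0,1],[0,0,0.5,0,1],[0,0,0.3,0,1],[0,0,0.05,0,1],[0,0,0,0,0],[0,0,0,0,0]]' 30
python3 -m creep '[[0,0,0,0,0],[0,0,0,0,0],[0,0,0,0,0],[0,0,0,0,0],[0,0,0,0,0],[0,0,0,0,0],[0,0,0,0,0],[0,0,0,0,0],[0,0,0,0,0]]'
python3 - <<'E'
from h import *
st()
E
```

```text
clock: 64.1
position: [0.5532, 0.3765, 0.0482]
ee_rot: [-0.402, 3.114, 0.001]
force: [-0.2, 0.0, -0.4]
width: 0.828
gripper_force: 0.0
clock: 65.22
position: [0.5535, 0.3736, 0.047]
ee_rot: [0.4, -3.116, 0.006]
force: [0.4, -7.1, 4.1]
width: 0.151
gripper_force: 30.0
t 65.22 p [0.5535 0.3736 0.047 ] toolx [-0.968 -0.253  0.001] tooly [-0.253  0.968 -0.004] tz [ 0.    -0.004 -1.   ] q7 0.57 w 0.151 gf 30.0 F [ 0.4 -7.1  4.1]
```

```bash
python3 -m creep '[[0,-0.06,0,1,0],[0,0,0,1,0],[0,0,0,1,0],[0,0,0,1,0],[0,0,0,1,0],[0,0,0,1,0],[0,0,0,1,0],[0,0,0,1,0],[0,0,0,1,0],[0,0,0,1,0],[0,0,0,1,0],[0,0,0,1,0]]'
python3 -m creep '[[0,0,0,1,0],[0,0,0,1,0],[0,0,0,1,0],[0,0,0,0.5,0],[0,0,0,0,0],[0,0,0,0,1],[0,0,0,0,1],[0,0,0,0,1],[0,0,0,0,1],[0,0,0,0,1],[0,0,0,0,1],[0,0,0,0,1]]'
python3 -m creep '[[0,0,-0.5,0,1],[0,0,-1,0,1],[0,0,-1,0,1],[0,0,-1,0,1],[0,0,-1,0,1],[0,0,-0.5,0,1],[0,0,0,0,1]]'
python3 - <<'E'
from h import *
st(); d=shot('wrist'); u,v=map(int,proj(d,[.553,.374,.05])); im=d['pixels']
a=cv2.resize(im[max(0,v-80):v+80,max(0,u-80):u+80],(400,400))
d=shot('top'); b=cv2.resize(d['pixels'][225:335,310:510],(400,220),interpolation=cv2.INTER_CUBIC)
cv2.imwrite('pics/fin.png',np.hstack([a,np.vstack([b,np.zeros((180,400,3),np.uint8)])]))
mallet(d); sinks(d,.0505,.065,(.55,.68,-.32,-.06)); P=cloud(d)
m=(P[...,2]>.08)&(P[...,2]<.092)&(abs(P[...,0]-.46)<.04)&(abs(P[...,1]+.11)<.04); print('lever',m.sum(),P[m].mean(0) if m.any() else '')
E
```

```text
clock: 66.72
position: [0.5535, 0.3736, 0.047]
ee_rot: [0.904, 3.009, -0.0]
force: [1.3, 0.9, -1.1]
width: 0.15
gripper_force: 30.0
clock: 68.22
position: [0.5534, 0.3738, 0.0471]
ee_rot: [1.26, 2.878, -0.0]
force: [-0.5, -0.2, -0.2]
width: 0.864
gripper_force: 0.0
clock: 69.1
position: [0.5538, 0.3748, 0.2502]
ee_rot: [1.259, 2.876, 0.006]
force: [0.6, -0.7, -1.0]
width: 1.0
gripper_force: 0.0
t 69.1 p [0.5538 0.3748 0.2502] toolx [-0.678  0.735 -0.   ] tooly [0.735 0.678 0.004] tz [ 0.003  0.003 -1.   ] q7 -0.25 w 1.0 gf 0.0 F [ 0.6 -0.7 -1. ]
head [ 472.2 -462.1] [47.  48.9] 2.2 z 0.0523 334
handle [ 558.6 -457.1] [122.8  19.9] 3.9 z 0.0367 330
pad [ 521.9 -457.5] [228.  108.8] 3.7 z 0.0045 2337
px [359. 243.] ctr [ 0.6163 -0.145 ] size [98.2 55.3] ang(first side) 65.4 z 0.0616 sat 12.0 area 474
px [396. 245.] ctr [ 0.6124 -0.2416] size [38.4 46.8] ang(first side) 84.1 z 0.0598 sat 13.0 area 221
lever 41 [ 0.45998689 -0.10935373  0.08559281]
```

View pics/fin.png

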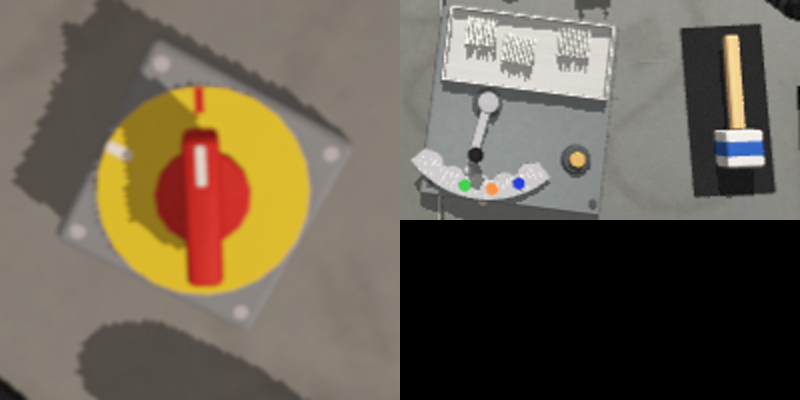

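The final view shows the white line (200,165) pointing at the red tick (200,100), so the isolator is on. The sinks, lever, pin and mallet are all in place.

```bash
python3 -c "from cell import sign_off; print(sign_off())"
```

```text
the job is handed in; nothing more can be done
None
```

Job handed in at about 69 s: isolator off first, three heat sinks flat and fins up in the tray (the middle one was nudged about 3 cm inside it), lever in the green notch, pin knocked home with the mallet, mallet back on its pad and the isolator on again, but the judge's verdict was not shown.

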